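# Stack the plum tray in the sloping case and slide the case shut

## Robot

A 6-joint arm with a two-finger parallel gripper is mounted at the origin on the work surface. World frame = base frame: x ahead of the robot, y to its left, z up, the work surface at z = 0. Lengths are in mm, angles in rad, forces in N, time in s.
With the tool pointing down it reaches from about 350 to 875 mm from the base axis. Payload 4.2 kg.
Tool frame: the origin (TCP) lies at the very end of the fingers, on their centre line; the grasp point (between the pads) lies 19 mm behind it (arm.pinch_z is the distance from the TCP to the grasp point, in mm); x points along the fingers, y is the direction in which the jaws open and shut, and the axes are right-handed (so a half turn about x gives the same grasp; the last joint's range is limited). The gripper opens to 85 mm and grips with 20 to 120 N. Pads are 22 mm wide; open, the fingers measure 114 mm over their backs; the gripper's body (76 mm by 85 mm) begins 54 mm behind the grasp point. The pads swing forward as they close: fully open they stand 13 mm farther back than shut.
Start: joints at [-0.992, 0.385, 0.008, 0, -1.194, -0.259], TCP at [196.501, -593.285, 231.312] pointing down, gripper open.
Joint ranges: [-3.14, 3.14], [-1.21, 2.06], [-1.07, 1.41], [-3.16, 2.05], [-2.99, -0.16], [-3.1, 3.1]. Speed limits (rad/s): [2.79, 2.79, 3.14, 3.14, 3.14, 3.14].

## Interface

Orientations are given as a unit quaternion [x, y, z, w].
In Python, from bench import arm gives the robot as it stands.
- The arm moves only by the tool drive_tool, never from a script. Its argument "motion" is a list of rows, each a list of 4 numbers: the shift along the tool's x, y, z in mm, then the turn about the tool's x in degrees. In form: [[dx, dy, dz, spin], ...]. A call has 1 to 10 rows; each row shifts and turns the commanded pose from where the row before left it, along the tool's axes as they then stand; what a row does not reach is not made up. A row lasts 1/12 s, in which the tool goes at most 41.7 mm and 7.16 degrees, less where a joint would pass 70% of its speed; a pose out of reach is approached as far as the arm can. A call with a gripper value outside its range is refused whole. "grip" is the finger opening in mm, from 0 to 85.4, set as the call begins (left out, the last holds). The fingers move at their own pace and stop on an object; the grip force is fixed at half the most. Time passes only in rows, so rows that do not move let the fingers close. It gives the time, the measured TCP pose, the force and the opening at its end, in the units of the state.
- arm.read_state(): the state, without advancing time (a new reading comes with each control period).
- arm.get_image(name): name is "scene" or "top" or "wrist"; returns the picture (480x640x3 uint8, red, green, blue); there is no depth.
- arm.calibration(name): a dict with "K" (3x3 intrinsics, pixels), "eye" and "attitude" of the camera in the world; the wrist camera has in their place "T_tool_cam" (4x4, takes a point from camera to tool coordinates, whose origin is the TCP and whose axes are the tool frame's). Camera axes: x right, y up, looking along -z (the intrinsics and any distortion apply to the point x, -y, -z); pixel columns grow to the right and rows downward; lengths in mm; the calibration is good to about 2 mm. A picture is of the moment at which its call begins: read the wrist's pose just before it. calibration takes no time and is no camera call.
- arm.job_done(): hands the job in, once; it reports no verdict.
The state is a dict: "clock": time; "joints": joint angles; "joint_vel": joint speeds; "joint_efforts": joint torques, N m; "position": TCP position; "ee_rot": TCP orientation; "contact_force": force on the tool from outside, world axes, zero at the start; "wrist_torque": the same for the moment, N m; "gripper_width": finger opening in mm.
Only numpy, scipy, OpenCV 4.12 (cv2) and the standard library are available. Lean on these libraries where they do the work, as an engineer would, in place of code of your own. Each camera call takes 0.05 s, during which the arm holds its last target. There are 200 camera calls.

## Task

Stack the orange tray of green plums that stands on the bench onto the tray already in the sloping white case, so that the lugs at all four corners drop fully into its sockets, then let go of it and slide the case's door along its track until it is fully shut, pressed home into the rubber seal on the frame. Work gently, without ramming the tray, the case or the door, and leave the mallet, the bowl and the jar where they are.

Things in the scene. Friction and masses are not known exactly. Their poses are not given: they have to be found in the camera images.
- bay: the fixed sloping white case's open compartment, its right part. Origin: centre of its floor. x points up the slope (away from the robot, rising 24 degrees), y left along the door's track (level), z square to the slope, leaning back to the robot. Clear inside x +-88 mm, y +-125 mm; walls up to z = 99 mm, door tracks at x = +-100 mm and the jamb at y = -136 mm up to z = 112 mm
- lower_nominal (a point): fixed point in the bay, axes as the bay's, at its z = 35 mm: level of the lower orange tray's top. That tray, 120 (x) by 160 mm (y), stands square in the bay, mid in x, but its middle is up to 12 mm off this point in y, either way: not given, to be found by eye or touch. It yields to no push under 40 N. Sockets 20 (x) by 18 mm (y), 12 mm deep, at x +-45, y +-64 mm from its middle
- tray_grip (a point): the loose orange tray with plums, level on the bench at the left: 120 (x) by 160 mm (y), rim 45 mm above its feet, 0.3 to 0.65 kg. A black bar 16 mm wide (y), 16 mm high spans it along x; the point is the bar's centre, 60 mm above the feet. Axes: x along the bar, z up. Fingers can straddle the bar; plums (fixed in the tray) reach 35 mm above the feet, 60 mm free each side
- tray_lugs (a point): middle between the four black lugs under that tray, 5 mm above their feet and 55 mm below the bar's centre, axes as the tray's. Lugs 14 by 14 mm, 10 mm high, at x +-45, y +-64 mm; either way round fits. Lugs home: the bar's centre is at z = 85 mm in the bay's frame; lugs standing on the lower tray's top: 95 mm, and then the bar is in the door's way
- door (a joint): position of the case's pale sliding door along bay y, in m: 0 fully shut, 0.25 fully open (to the left). It slides with about 6 N of friction plus 12 N per m/s; the last 8 mm press a rubber seal for up to 4 N more, then there is a hard stop; it stays where it is left. Door 190 (x) by 250 mm (y), 8 mm thick, underside at bay z = 99 mm; when shut its middle is at bay y = 0
- door_handle (a point): centre of the blue upright handle bar on the middle of the door's top: 80 mm long (bay x), 16 mm thick (bay y), 35 mm high (bay z); its foot, the door's top face, is 17.5 mm below this point. Axes as the bay's; it moves along bay y with the door
- mallet_mid (a point): bystander: wooden mallet lying on the bench, 235 mm long in all, head 64 mm in diameter and 90 mm long; the point is the centre of the head, the handle runs from it to -x of its frame
- bowl_mid (a point): bystander: white bowl with plums, 130 mm across, 50 mm high; the point is its centre, half-way up
- jar_mid (a point): bystander: amber jar with a green lid, 72 mm in diameter, 95 mm high; the point is its centre, half-way up
There are look-alikes about, which are no part of the job. What is meant by the part that bears tray_grip is not turquoise, and is the smaller of those in its own colour.

How it is judged (in metres and radians):
On the way, in this order (a step that is already met when the one before it is completed fails the run):
1. the tray sits in the lower tray with its lugs home, the door still open (z of tray_grip in the frame of bay between 0.081 and 0.0885 m and x of tray_grip in the frame of bay between -0.01 and 0.01 m and y of tray_grip in the frame of bay between -0.016 and 0.016 m and angle between the z axis of tray_grip and the z axis of bay, either way round below 0.05 rad and angle between the y axis of tray_grip and the y axis of bay, either way round below 0.06 rad and value of joint door above 0.1 m), for 0.2 s.
2. the door is fully shut (value of joint door below 0.004 m), for 0.2 s.
At the end, for the whole second after the job is handed in: the tray sits on the lower tray with its lugs in the sockets (bar centre between 81 and 88.5 mm in the bay's z, within 10 mm of the bay's middle in x and 16 mm in y, square to it within 0.05 rad in tilt and 0.06 rad in turn), and the door is at rest, shut to within 4 mm (z of tray_grip in the frame of bay between 0.081 and 0.0885 m and x of tray_grip in the frame of bay between -0.01 and 0.01 m and y of tray_grip in the frame of bay between -0.016 and 0.016 m and angle between the z axis of tray_grip and the z axis of bay, either way round below 0.05 rad and angle between the y axis of tray_grip and the y axis of bay, either way round below 0.06 rad and value of joint door below 0.004 m and velocity of joint door below 0.01 m/s); the robot touches nothing.
It fails at once if the tray, the case or the door is rammed: more than 100 N on the inside of the case, the lower tray or the door (contact force between bay and anything else above 100 N).
It fails at once if the door is slammed: faster than 0.4 m/s (velocity of joint door below -0.4 m/s).
It fails at once if the mallet, the bowl or the jar is moved by more than 30 mm (distance of any of mallet_mid, bowl_mid, jar_mid from where it was at the start of the episode above 0.03 m).
It also fails if it takes over 72 s, if anything falls off the work surface, if the arm or the gripper's body presses on something with over 40 N, if the wrist force passes 120 N, or if a joint passes its speed limit or range.

## Working session

There is one attempt and no reset: what is moved stays moved. The work goes in short steps, Python scripts to look and compute and a tool call to move; the robot and the scene stay as the last step left them, time stands still between calls to the robot, and variables do not carry over. Pictures are saved under pics/ and viewed, about 8 in all and at most 12, crops included, and the job is handed in when it is done.

Besides the shell and the picture viewer there is one more tool, called after "Emit:" as a command line: name --pt "numbers of a row" for each row, then --argument value for the rest. drive_tool: Moves the arm, as the interface text tells. Its arguments: {"type":"object","properties":{"motion":{"type":"array"},"grip":{"type":"number"}},"required":["motion"]}

```bash
mkdir -p pics; ls; python3 - <<'E'
from bench import arm
import cv2
for n in ("scene","top"):
    cv2.imwrite(f"pics/{n}0.png",arm.get_image(n)[:,:,::-1])
    c=arm.calibration(n); print(n,c)
print(arm.calibration("wrist"))
print(arm.read_state())
E
```

```text
pics
scene {'K': array([[495.61613262,   0.        , 323.08127002],
       [  0.        , 495.61613262, 237.69339122],
       [  0.        ,   0.        ,   1.        ]]), 'eye': array([996.03774844, 816.05872165, 907.84727623]), 'attitude': array([0.11817965, 0.3807528 , 0.87881394, 0.26219636])}
top {'K': array([[514.40911163,   0.        , 316.15326649],
       [  0.        , 514.40911163, 236.31047135],
       [  0.        ,   0.        ,   1.        ]]), 'eye': array([ 420.90205818,   82.86388338, 1129.23125767]), 'attitude': array([-0.04800875,  0.02791746,  0.70923031, -0.70278599])}
{'K': array([[342.59351921,   0.        , 322.16948672],
       [  0.        , 342.59351921, 240.97484674],
       [  0.        ,   0.        ,   1.        ]]), 'T_tool_cam': array([[-2.44058106e-04,  2.69449778e-01, -9.63014412e-01,
        -1.42254324e+02],
       [ 9.99999734e-01,  7.27812886e-04, -4.97905533e-05,
         2.78827635e-01],
       [ 6.87478245e-04, -9.63014168e-01, -2.69449884e-01,
        -6.93617013e+01],
       [ 0.00000000e+00,  0.00000000e+00,  0.00000000e+00,
         1.00000000e+00]])}
{'clock': 0.1, 'joints': array([-9.92417486e-01,  3.85479046e-01,  6.75389677e-03, -4.39768895e-04,
       -1.19399619e+00, -2.58610689e-01]), 'joint_vel': array([-3.34456049e-03, -3.05040671e-03,  2.85396920e-03,  3.49172003e-03,
        6.55460787e-06, -1.70409785e-03]), 'joint_efforts': array([ 1.68873999e-04, -3.93320274e+01,  1.88929492e+01,  4.19797406e+00,
       -2.57364416e-03,  1.41628141e-05]), 'position': array([ 196.32457762, -592.81157651,  230.32727051]), 'ee_rot': array([-0.1118368 ,  0.69824149,  0.11319798,  0.69795241]), 'contact_force': array([-0.29926102,  0.42208391, -0.12609941]), 'wrist_torque': array([-0.00177474,  0.00565842, -0.01694891]), 'gripper_width': 85.48431817786731}
```

View pics/top0.png

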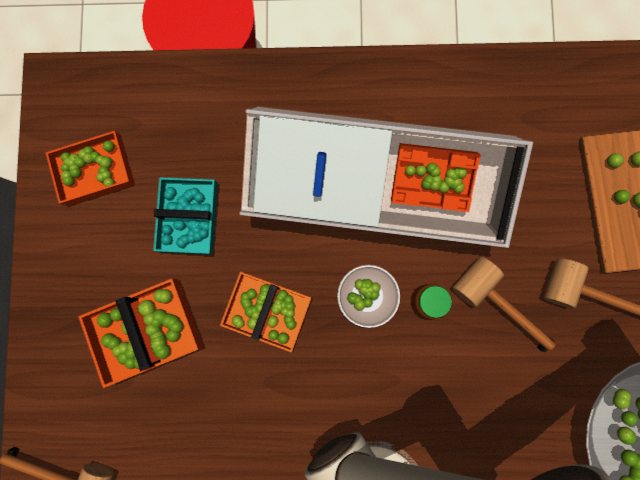

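View pics/scene0.png

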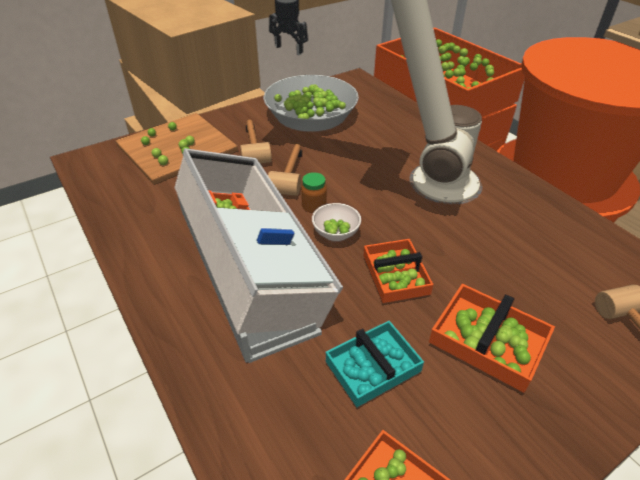

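```bash
python3 - <<'E'
import cv2
t=cv2.imread("pics/top0.png"); s=cv2.imread("pics/scene0.png")
a=cv2.resize(t[100:255,235:540],None,fx=2.6,fy=2.6,interpolation=cv2.INTER_CUBIC)
b=cv2.resize(t[262:362,212:322],None,fx=1.9,fy=1.9,interpolation=cv2.INTER_CUBIC)
c=cv2.resize(s[140:365,165:445],None,fx=2.8,fy=2.6,interpolation=cv2.INTER_CUBIC)
cv2.imwrite("pics/a.png",a)
cv2.imwrite("pics/c.png",c)
print(a.shape,c.shape)
E
```

```text
(403, 793, 3) (585, 784, 3)
```

View pics/a.png

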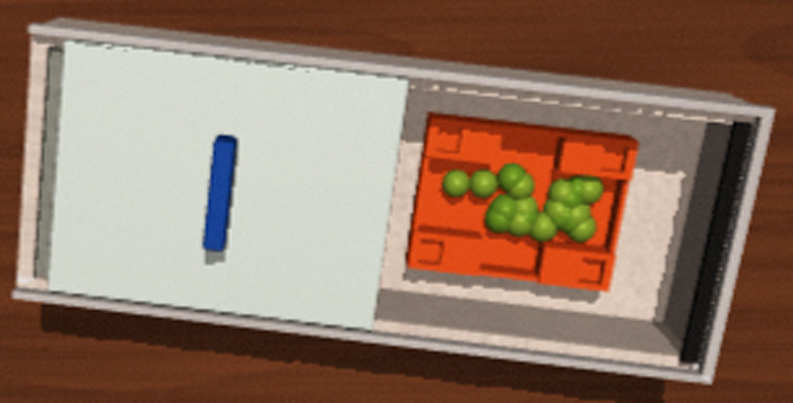

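View pics/c.png

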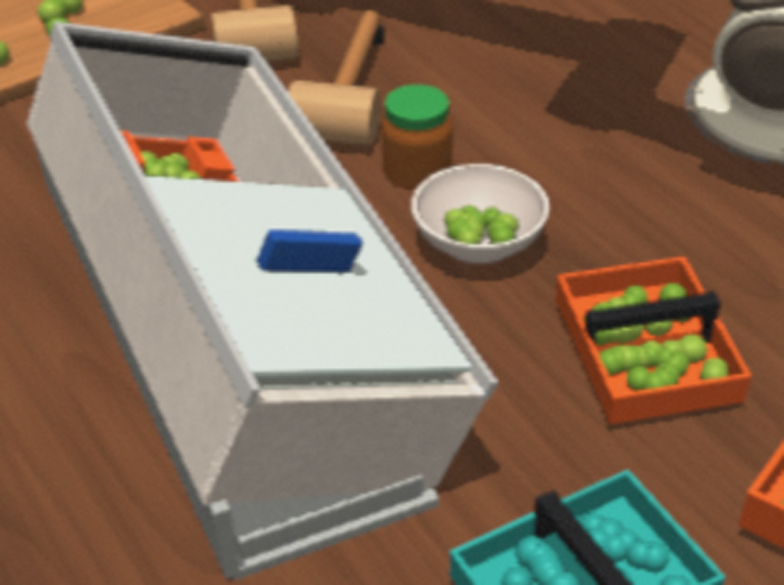

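```bash
cat > h.py <<'E'
import numpy as np
from scipy.spatial.transform import Rotation as R
from scipy.optimize import least_squares
from bench import arm
S=24*np.pi/180
def cam(name,state=None):
    c=arm.calibration(name); K=c["K"]
    if name=="wrist":
        T=c["T_tool_cam"]; Rt=R.from_quat(state["ee_rot"]).as_matrix()
        return K,Rt@T[:3,:3],Rt@T[:3,3]+state["position"]
    return K,R.from_quat(c["attitude"]).as_matrix(),c["eye"]
def proj(C,P):
    K,A,e=C; q=(np.atleast_2d(P)-e)@A; q=q*[1,-1,-1]
    q=q@K.T; return q[:,:2]/q[:,2:]
def bayR(yaw): return (R.from_euler('z',yaw)*R.from_euler('y',-S)).as_matrix()
def back(C,uv,z):
    K,A,e=C; d=A@(np.linalg.inv(K)@[uv[0],uv[1],1]*[1,-1,-1]); return e+d*(z-e[2])/d[2]
E
python3 - <<'E'
from h import *
T,Sc=cam("top"),cam("scene")
ta=lambda p:[235+p[0]/2.6,100+p[1]/2.6]
sc=lambda p:[165+p[0]/2.8,140+p[1]/2.6]
door=[(95,-125),(-95,-125),(95,125),(-95,125)]
td=[ta(p) for p in[(408,80),(374,329),(64,42),(49,291)]]
th=[ta(p) for p in[(226,137),(214,249)]]
tt=[ta(p) for p in[(430,113),(637,137),(407,270),(608,290)]]
sd=[sc(p) for p in[(148,179),(340,189),(255,372),(468,370)]]
def f(p,full=False):
    o=p[:3];B=bayR(p[3]);d=p[4];w=lambda a:o+np.array(a)@B.T
    D=w([(x,y+d,107) for x,y in door]);H=w([(40,d,142),(-40,d,142)])
    L=w([(x,y+p[5],35) for x,y in[(60,80),(60,-80),(-60,80),(-60,-80)]])
    r=[proj(T,D)-td,proj(T,H)-th,proj(T,L)-tt,proj(Sc,D)-sd]
    return r if full else np.concatenate(r).ravel()
s=least_squares(f,[650,0,60,-0.1,250,0],loss='soft_l1')
print(s.x.round(3));[print(q.round(1)) for q in f(s.x,True)]
tr=[(242,273),(311,297),(294,350),(221,321)]
Q=np.array([back(T,p,45) for p in tr]);print(Q.round(0),Q.mean(0))
print([np.linalg.norm(Q[i]-Q[(i+1)%4]).round() for i in range(4)])
b=[back(T,p,68) for p in[(273,287),(258,338)]];print(b,np.mean(b,0))
for n,p in dict(bowl=(368,296),jar=(435,301),mal=(478,282)).items(): print(n,back(T,p,50).round())
E
```

```text
[ 6.61468e+02 -1.57490e+02  5.56710e+01 -1.26000e-01  2.54731e+02
  2.35340e+01]
[[ 0.2 -1.1]
 [-0.4  0. ]
 [ 0.2 -0.5]
 [ 0.   0.4]]
[[-0.4  2. ]
 [-0.   0.9]]
[[-0.1  1.3]
 [-0.   0.7]
 [ 0.3 -1.6]
 [-0.1 -0.7]]
[[-3.2 -0.3]
 [ 0.6  0.6]
 [-2.7  0.4]
 [ 0.8 -1.1]]
[[462. 271.  45.]
 [410. 125.  45.]
 [301. 161.  45.]
 [362. 314.  45.]] [383.74778441 217.69298321  45.        ]
[np.float64(154.0), np.float64(115.0), np.float64(164.0), np.float64(109.0)]
[array([431.50071007, 202.31362936,  68.        ]), array([328.24081972, 232.83706148,  68.        ])] [379.8707649  217.57534542  68.        ]
bowl [412.   6.  50.]
jar [ 400. -132.   50.]
mal [ 439. -222.   50.]
```

```bash
cat >> h.py <<'E'
def plan(target,yaw,st=None):
    """tool-frame shift to target (world) and spin so that tool y is along +-yaw+90deg"""
    st=st or arm.read_state(); A=R.from_quat(st["ee_rot"]).as_matrix()
    d=A.T@(np.array(target)-st["position"])
    yd=np.array([-np.sin(yaw),np.cos(yaw),0]); l=A.T@yd
    sp=np.degrees(np.arctan2(l[2],l[1])); sp=(sp+90)%180-90
    print("shift",d.round(1),"spin",sp.round(2),"tcp",st["position"].round(1),"f",st["contact_force"].round(1),"w",round(st["gripper_width"],1),"t",st["clock"])
    return d,sp
E
python3 - <<'E'
from h import *
s=arm.read_state();print(R.from_quat(s["ee_rot"]).as_matrix().round(3))
plan([560,-150,330],-.126);plan([380,217,230],-.32)
E
```

```text
[[-0.001 -0.314  0.949]
 [ 0.002  0.949  0.314]
 [-1.     0.002 -0.   ]]
shift [-99.1 306.3 484.4] spin 25.53 tcp [ 196.3 -592.8  230.3] f [-0.3  0.4 -0.1] w 85.5 t 0.1
shift [  1.7 711.1 428.8] spin 36.65 tcp [ 196.3 -592.8  230.3] f [-0.3  0.4 -0.1] w 85.5 t 0.1
```

Emit:
drive_tool --pt "-6.6 20.4 32.3 0" --pt "-6.6 20.4 32.3 0" --pt "-6.6 20.4 32.3 0" --pt "-6.6 20.4 32.3 0" --pt "-6.6 20.4 32.3 0" --pt "-6.6 20.4 32.3 0" --pt "-6.6 20.4 32.3 0" --pt "-6.6 20.4 32.3 0" --pt "-6.6 20.4 32.3 0" --pt "-6.6 20.4 32.3 0"

```text
clock: 0.93
position: [439.6, -296.2, 297.4]
ee_rot: [-0.112, 0.698, 0.113, 0.698]
contact_force: [0.6, -0.7, -0.2]
gripper_width: 85.0
```

Emit:
drive_tool --pt "-6.6 20.4 32.3 0" --pt "-6.6 20.4 32.3 0" --pt "-6.6 20.4 32.3 0" --pt "-6.6 20.4 32.3 0" --pt "-6.6 20.4 32.3 0" --pt "0 0 0 6.4" --pt "0 0 0 6.4" --pt "0 0 0 6.4" --pt "0 0 0 6.4" --pt "0 0 0 0"

```text
clock: 1.77
position: [560.1, -150.2, 329.7]
ee_rot: [0.045, 0.706, -0.045, 0.705]
contact_force: [-1.4, -0.4, -0.2]
gripper_width: 85.7
```

```bash
python3 - <<'E'
from h import *
import cv2,pickle
s=arm.read_state();im=arm.get_image("wrist");pickle.dump(s,open("s1.pkl","wb"))
cv2.imwrite("pics/w1.png",im[:,:,::-1])
plan([560,-150,330],-.126)
E
```

```text
shift [-0.2  0.3 -0.1] spin 0.08 tcp [ 560.1 -150.3  329.8] f [ 0.5 -0.2 -0.2] w 85.2 t 1.8167
```

View pics/w1.png

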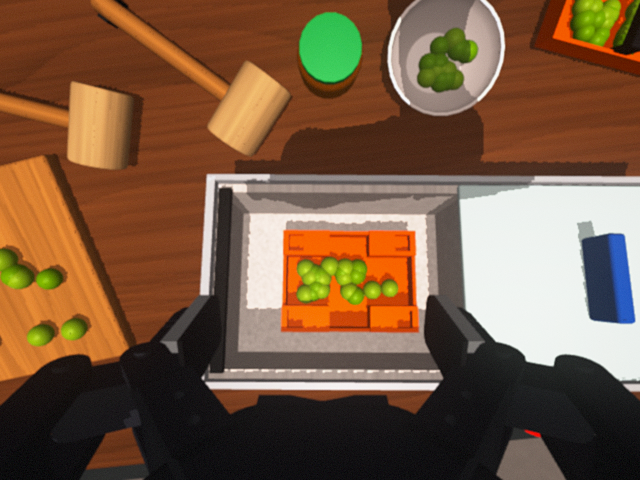

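```bash
python3 - <<'E'
import cv2
t=cv2.imread("pics/w1.png")
cv2.imwrite("pics/w1c.png",cv2.resize(t[168:392,200:480],None,fx=2.6,fy=2.6,interpolation=cv2.INTER_CUBIC))
E
```

```text
(no output)
```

View pics/w1c.png

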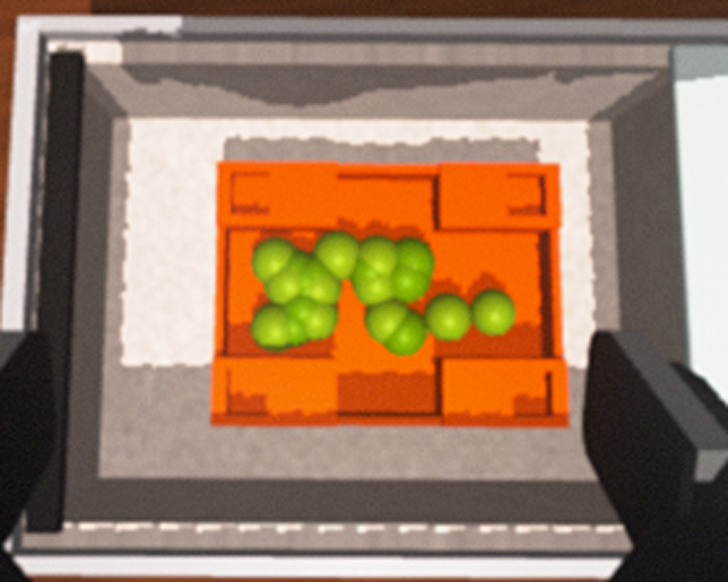

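```bash
cat > fit.py <<'E'
from h import *
import pickle
T,Sc=cam("top"),cam("scene");W=cam("wrist",pickle.load(open("s1.pkl","rb")))
ta=lambda p:[234.7+p[0]/2.6,99.7+p[1]/2.6]
sc=lambda p:[164.7+p[0]/2.8,139.7+p[1]/2.6]
wc=lambda p:[199.7+p[0]/2.6,167.7+p[1]/2.6]
door=[(95,-125),(-95,-125),(95,125),(-95,125)]
td=[ta(p) for p in[(408,80),(374,329),(64,42),(49,291)]]
th=[ta(p) for p in[(226,137),(214,249)]]
tt=[ta(p) for p in[(430,113),(637,137),(407,270),(608,290)]]
tf=[ta(p) for p in[(683,172),(655,321)]]
sd=[sc(p) for p in[(148,179),(340,189),(255,372),(468,370)]]
wt=[wc(p) for p in[(568,427),(211,427),(560,163),(217,163)]]
wf=[wc(p) for p in[(98,478),(120,118),(592,119)]]
wd=[wc((672,44))]
def f(p,full=False,use="tsw"):
    o=p[:3];B=bayR(p[3]);d=p[4];w=lambda a:o+np.array(a)@B.T
    D=w([(x,y+d,107) for x,y in door]);H=w([(40,d,142),(-40,d,142)])
    L=w([(x,y+p[5],35) for x,y in[(60,80),(60,-80),(-60,80),(-60,-80)]])
    F=w([(88,-125,0),(-88,-125,0),(-88,125,0)])
    r=[]
    if "t" in use:r+=[proj(T,D)-td,proj(T,H)-th,proj(T,L)-tt,proj(T,F[:2])-tf]
    if "s" in use:r+=[.5*(proj(Sc,D)-sd)]
    if "w" in use:r+=[proj(W,L)-wt,proj(W,F)-wf,proj(W,D[1])-wd]
    return r if full else np.concatenate(r).ravel()
def solve(use):
    return least_squares(f,[660,-150,56,-.126,245,5],loss='soft_l1',kwargs=dict(use=use)).x
if __name__=="__main__":
  for u in["t","w","ts","tw","tsw"]:
    x=solve(u);B=bayR(x[3]);print(u,x.round(2),"traytop",(x[:3]+B@[0,x[5],35]).round(1),"bar",(x[:3]+B@[0,x[5],85]).round(1))
  [print(q.round(1).tolist()) for q in f(x,True)]
E
python3 fit.py; python3 -c "
from h import *
plan([380,217,230],-.32)"
```

```text
t [ 6.6361e+02 -1.3744e+02  5.4880e+01 -1.3000e-01  2.3494e+02  3.8000e+00] traytop [ 650.  -131.8   86.9] bar [ 629.8 -129.1  132.5]
w [ 6.6086e+02 -1.4451e+02  5.9000e+01 -1.3000e-01  2.4529e+02  1.3490e+01] traytop [ 648.5 -129.3   91. ] bar [ 628.4 -126.6  136.6]
ts [ 6.6331e+02 -1.3688e+02  5.6450e+01 -1.3000e-01  2.3438e+02  3.5700e+00] traytop [ 649.7 -131.5   88.4] bar [ 629.5 -128.8  134.1]
tw [ 6.6091e+02 -1.4191e+02  6.0210e+01 -1.3000e-01  2.4000e+02  1.0490e+01] traytop [ 648.2 -129.6   92.2] bar [ 628.1 -126.9  137.9]
tsw [ 6.6113e+02 -1.4213e+02  5.9450e+01 -1.3000e-01  2.4044e+02  1.0690e+01] traytop [ 648.5 -129.6   91.4] bar [ 628.3 -126.9  137.1]
[[0.4, -0.7], [-0.9, 0.7], [-0.0, -1.2], [-0.9, 0.0]]
[[-0.8, 1.9], [-0.7, 1.0]]
[[-0.6, 1.7], [-0.3, 1.7], [-0.7, -1.0], [-0.9, 0.5]]
[[8.3, -24.8], [1.2, 0.0]]
[[-1.3, -0.6], [0.8, 0.0], [-1.4, -0.1], [0.6, -0.7]]
[[-0.1, 0.2], [-0.1, -0.4], [-0.7, 0.3], [-0.3, -0.3]]
[[1.7, -0.5], [-1.5, 0.8], [5.0, 1.3]]
[[-1.9, 0.1]]
shift [ 100.1  342.1 -224.2] spin 11.2 tcp [ 560.1 -150.3  329.8] f [ 0.5 -0.2 -0.2] w 85.2 t 1.8167
```

Emit:
drive_tool --pt "9.1 31.1 -20.4 0" --pt "9.1 31.1 -20.4 0" --pt "9.1 31.1 -20.4 0" --pt "9.1 31.1 -20.4 0" --pt "9.1 31.1 -20.4 0" --pt "9.1 31.1 -20.4 0" --pt "9.1 31.1 -20.4 0" --pt "9.1 31.1 -20.4 0" --pt "9.1 31.1 -20.4 0" --pt "9.1 31.1 -20.4 0"

```text
clock: 2.65
position: [396.1, 185.0, 239.1]
ee_rot: [0.044, 0.706, -0.044, 0.706]
contact_force: [1.2, -0.0, -0.1]
gripper_width: 85.5
```

Emit:
drive_tool --pt "9.1 31.1 -20.4 0" --pt "0 0 0 5.6" --pt "0 0 0 5.6" --pt "0 0 0 0" --pt "0 0 0 0"

```text
clock: 3.07
position: [380.9, 217.3, 230.2]
ee_rot: [0.112, 0.698, -0.112, 0.698]
contact_force: [0.7, -0.2, 0.6]
gripper_width: 85.7
```

```bash
python3 - <<'E'
from h import *
import cv2,pickle
s=arm.read_state();im=arm.get_image("wrist");pickle.dump(s,open("s2.pkl","wb"))
cv2.imwrite("pics/w2.png",im[:,:,::-1])
plan([380,217,230],-.32)
E
```

```text
shift [ 0.2 -0.4 -1. ] spin 0.05 tcp [381.  217.1 230.2] f [ 0.6 -0.5  0.2] w 85.2 t 3.1167
```

View pics/w2.png

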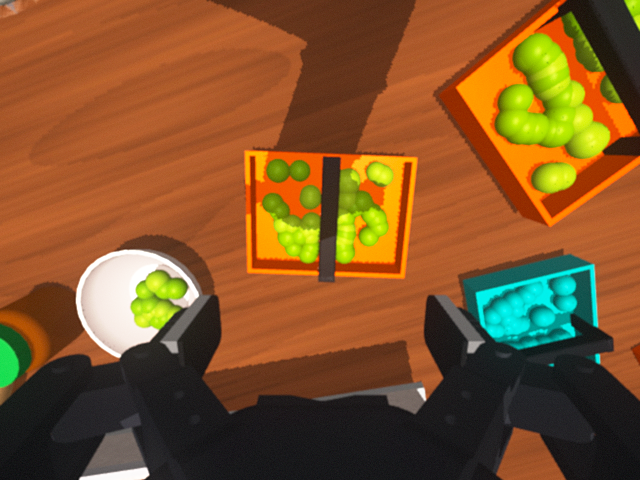

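```bash
python3 - <<'E'
from h import *
import pickle
W=cam("wrist",pickle.load(open("s2.pkl","rb")))
uv=[(245,151),(418,157),(406,278),(247,272),(323,156),(341,157),(319,281),(335,282)]
P=np.array([(-60,-80,45),(-60,80,45),(60,80,45),(60,-80,45),(-60,-8,68),(-60,8,68),(60,-8,68),(60,8,68)])
def f(p):return (proj(W,P@R.from_euler('z',p[2]).as_matrix().T+[p[0],p[1],0])-uv)
s=least_squares(lambda p:f(p).ravel(),[380,217,-.3]);print(s.x);print(f(s.x).round(1))
plan([s.x[0],s.x[1],45],s.x[2])
E
```

```text
[ 3.81306411e+02  2.23619818e+02 -3.54045542e-01]
[[ 0.1 -0.2]
 [-0.4  0. ]
 [-1.3 -0.3]
 [ 1.1  0.5]
 [ 0.  -1.8]
 [ 0.6 -2.1]
 [-0.5  2.6]
 [ 0.2  2.1]]
shift [185.2   6.3  -1.8] spin 2.0 tcp [381.  217.1 230.2] f [ 0.6 -0.5  0.2] w 85.2 t 3.1167
```

Emit:
drive_tool --pt "0 6.3 -1.8 2.0" --pt "30 0 0 0" --pt "35 0 0 0" --pt "35 0 0 0" --pt "30 0 0 0" --pt "25 0 0 0" --pt "20 0 0 0" --pt "13 0 0 0" --pt "0 0 0 0" --grip 85

```text
clock: 3.87
position: [380.3, 221.8, 39.8]
ee_rot: [0.124, 0.697, -0.127, 0.695]
contact_force: [-0.1, -0.9, 0.6]
gripper_width: 85.6
```

Emit:
drive_tool --pt "0 0 0 0" --pt "0 0 0 0" --pt "0 0 0 0" --pt "0 0 0 0" --pt "0 0 0 0" --pt "0 0 0 0" --pt "0 0 0 0" --pt "0 0 0 0" --grip 0

```text
clock: 4.53
position: [381.5, 224.0, 43.0]
ee_rot: [0.126, 0.696, -0.125, 0.696]
contact_force: [-1.0, -1.3, 6.1]
gripper_width: 15.2
```

Emit:
drive_tool --pt "-5 0 0 0" --pt "-10 0 0 0" --pt "-20 0 0 0" --pt "-25 0 0 0" --pt "-20 0 0 0" --pt "0 0 0 0" --pt "0 0 0 0"

```text
clock: 5.12
position: [380.8, 223.7, 122.2]
ee_rot: [0.126, 0.696, -0.125, 0.696]
contact_force: [-0.6, 0.4, -6.3]
gripper_width: 14.7
```

```bash
python3 - <<'E'
from h import *
s=arm.read_state();print(s["contact_force"],s["wrist_torque"])
plan([628,-127,210],-.13)
E
```

```text
[-0.59133355  0.39680243 -6.26416538] [-0.04439175  0.09014075 -0.0042865 ]
shift [ -88.4 -241.7  354.4] spin -13.07 tcp [380.8 223.7 122.2] f [-0.6  0.4 -6.3] w 14.7 t 5.1167
```

Emit:
drive_tool --pt "-15 0 0 0" --pt "-25 0 0 0" --pt "-25 0 0 0" --pt "-25 0 0 0" --pt "-25 0 0 0" --pt "-25 -8 11 0" --pt "0 -15 22 0" --pt "0 -15 22 0" --pt "0 -15 22 0" --pt "0 -15 22 0"

```text
clock: 5.95
position: [449.1, 124.1, 259.2]
ee_rot: [0.125, 0.698, -0.127, 0.694]
contact_force: [0.9, 0.5, -5.7]
gripper_width: 14.8
```

Emit:
drive_tool --pt "0 -20 29 0" --pt "0 -20 29 0" --pt "0 -20 29 0" --pt "0 -20 29 0" --pt "0 -20 29 0" --pt "0 -20 29 0" --pt "0 -20 29 0" --pt "0 -15 22 0" --pt "0 -12 18 0" --pt "0 -6 12 0"

```text
clock: 6.78
position: [628.2, -127.8, 257.1]
ee_rot: [0.126, 0.698, -0.127, 0.693]
contact_force: [-0.5, 0.2, -5.1]
gripper_width: 14.8
```

Emit:
drive_tool --pt "0 0 0 -4.5" --pt "0 0 0 -4.5" --pt "0 0 0 -4" --pt "0 0 0 0" --pt "0 0 0 0" --pt "0 0 0 0"

```text
clock: 7.28
position: [628.0, -125.5, 260.1]
ee_rot: [0.047, 0.707, -0.047, 0.704]
contact_force: [0.4, -0.1, -5.4]
gripper_width: 14.9
```

```bash
python3 - <<'E'
from h import *
import cv2,pickle
s=arm.read_state();im=arm.get_image("wrist");pickle.dump(s,open("s3.pkl","wb"))
cv2.imwrite("pics/w3.png",im[:,:,::-1])
plan([628,-127,262],-.13)
E
```

```text
shift [-1.3 -1.5  0. ] spin -0.09 tcp [ 628.2 -125.5  260.7] f [ 0.2 -0.4 -5.7] w 14.8 t 7.3333
```

View pics/w3.png

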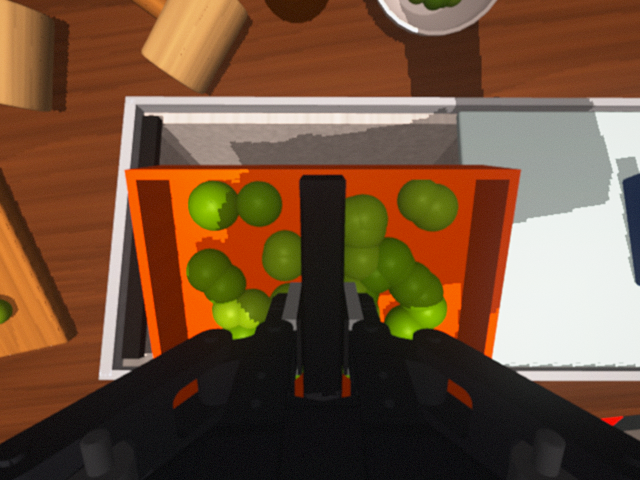

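```bash
python3 - <<'E'
from h import *
import pickle
c=arm.calibration("wrist");T=c["T_tool_cam"];C=(c["K"],T[:3,:3],T[:3,3])
uv=np.array([(126,170),(521,170),(302.5,176),(344.5,176),(306,397),(343,397)])
P=np.array([(-60,-80,-15),(-60,80,-15),(-58,-8,8),(-58,8,8),(58,-8,8),(58,8,8)],float)
def f(p,n):
    q=P@R.from_euler('y',p[3]).as_matrix().T+p[:3]
    return (proj(C,np.c_[-q[:,2],q[:,1],q[:,0]])-uv)[:n]
for n in(4,6):
    s=least_squares(lambda p:f(p,n).ravel(),[0,0,17,0]);print(s.x.round(2));print(f(s.x,n).round(1).tolist())
E
```

```text
[-0.81  0.27 19.57 -0.07]
[[0.2, 0.1], [-0.5, -0.2], [-2.3, 0.1], [2.6, 0.0]]
[-1.58  0.42 -0.98  0.22]
[[3.6, -9.7], [-3.2, -10.0], [-1.0, 6.7], [2.0, 6.7], [2.0, 2.5], [-3.9, 2.5]]
```

```bash
cat >> h.py <<'E'
Tp=np.array([648.5,-130.0,91.2]); YAW=-.13   # lower tray top centre
def tcp_for(bx,bz,dx=0.8,dy=0):
    B=bayR(YAW); return Tp+B@[bx,dy,bz-35]+np.array([dx,0,-17])
def inbay(p):
    B=bayR(YAW); return B.T@(np.array(p)-[.8,0,-17]-Tp)+[0,0,35]
E
python3 - <<'E'
from h import *
t=tcp_for(26.5,105.1);print(t.round(1));plan(t,YAW);
for th in (24,20,16,12,8,4,0):
    a=np.radians(th);b=np.array([60+(-60*np.cos(a)+50*np.sin(a)),35+60*np.sin(a)+50*np.cos(a)]);print(th,b.round(1),tcp_for(*b).round(1))
E
```

```text
[ 645.  -129.4  149. ]
shift [111.6  -1.7  17.5] spin -0.09 tcp [ 628.2 -125.5  260.7] f [ 0.2 -0.4 -5.7] w 14.8 t 7.3333
24 [ 25.5 105.1] [ 644.2 -129.3  148.6]
20 [ 20.7 102.5] [ 640.8 -128.9  144.3]
16 [16.1 99.6] [ 637.8 -128.5  139.8]
12 [11.7 96.4] [ 635.1 -128.1  135. ]
8 [ 7.5 92.9] [ 632.8 -127.8  130.1]
4 [ 3.6 89.1] [ 630.8 -127.6  125.1]
0 [ 0. 85.] [ 629.1 -127.4  119.9]
```

Emit:
drive_tool --pt "0 -1.7 7.5 0" --pt "15 0 0 0" --pt "20 0 0 0" --pt "20 0 0 0" --pt "15 0 0 0" --pt "12 0 0 0" --pt "10 0 0 0" --pt "7 0 0 0" --pt "0 0 0 0" --pt "0 0 0 0"

```text
clock: 8.17
position: [636.2, -128.5, 163.3]
ee_rot: [0.046, 0.706, -0.046, 0.706]
contact_force: [0.1, -0.9, -5.8]
gripper_width: 14.7
```

```bash
python3 - <<'E'
from h import *
plan(tcp_for(26.5,105.1),YAW)
E
```

```text
shift [14.3  0.3  8.9] spin -0.02 tcp [ 636.2 -128.5  163.3] f [ 0.1 -0.9 -5.8] w 14.7 t 8.1667
```

Emit:
drive_tool --pt "2 0 3 0" --pt "2 0 3 0" --pt "1 0 3 0" --pt "1 0 0 0" --pt "1 0 0 0" --pt "0 0 0 0"

```text
clock: 8.67
position: [644.6, -129.6, 155.9]
ee_rot: [0.046, 0.706, -0.046, 0.705]
contact_force: [-0.7, -0.1, -5.2]
gripper_width: 14.9
```

Emit:
drive_tool --pt "1 0 0 0" --pt "1 0 0 0" --pt "1 0 0 0" --pt "0 0 0 0"

```text
clock: 9.0
position: [644.5, -129.6, 152.9]
ee_rot: [0.046, 0.706, -0.046, 0.705]
contact_force: [0.9, 0.4, -5.9]
gripper_width: 14.7
```

Emit:
drive_tool --pt "1 0 0 0" --pt "1 0 0 0" --pt "0 0 0 0"

```text
clock: 9.25
position: [644.8, -129.6, 151.5]
ee_rot: [0.046, 0.705, -0.046, 0.706]
contact_force: [-0.2, -0.1, -3.7]
gripper_width: 14.8
```

Emit:
drive_tool --pt "0.7 0 0 0" --pt "0.7 0 0 0" --pt "0 0 0 0"

```text
clock: 9.5
position: [644.8, -129.7, 151.0]
ee_rot: [0.046, 0.705, -0.046, 0.706]
contact_force: [-3.7, 1.1, -0.1]
gripper_width: 14.9
```

Emit:
drive_tool --pt "0.7 0 0 0" --pt "0.7 0 0 0" --pt "0 0 0 0"

```text
clock: 9.75
position: [644.7, -129.7, 150.6]
ee_rot: [0.046, 0.705, -0.046, 0.706]
contact_force: [-6.2, 2.5, 5.4]
gripper_width: 14.8
```

Emit:
drive_tool --pt "0 1 0 0" --pt "0 1 0 0" --pt "0 1 0 0" --pt "0 0 0 0"

```text
clock: 10.08
position: [645.4, -128.5, 150.6]
ee_rot: [0.045, 0.705, -0.047, 0.706]
contact_force: [-3.8, -4.1, 3.7]
gripper_width: 14.6
```

Emit:
drive_tool --pt "0 -1 0 0" --pt "0 -1 0 0" --pt "0 -1 0 0" --pt "0 -1 0 0" --pt "0 -1 0 0" --pt "0 -1 0 0" --pt "0 0 0 0"

```text
clock: 10.67
position: [645.0, -129.9, 150.5]
ee_rot: [0.047, 0.705, -0.044, 0.707]
contact_force: [-5.8, 10.6, 8.0]
gripper_width: 14.8
```

Emit:
drive_tool --pt "0 1 0 0" --pt "0 1 0 0" --pt "0 1 0 0" --pt "0 1 0 0" --pt "0 1 0 0" --pt "0 1 0 0" --pt "0 1 0 0" --pt "0 1 0 0" --pt "0 0 0 0"

```text
clock: 11.42
position: [645.5, -127.1, 150.5]
ee_rot: [0.045, 0.705, -0.048, 0.706]
contact_force: [-5.3, -6.3, 4.9]
gripper_width: 15.0
```

Emit:
drive_tool --pt "0 1 0 0" --pt "0 1 0 0" --pt "0 1 0 0" --pt "0 0 0 0"

```text
clock: 11.75
position: [645.6, -126.4, 150.7]
ee_rot: [0.044, 0.705, -0.049, 0.706]
contact_force: [-5.6, -12.8, 4.0]
gripper_width: 14.9
```

Emit:
drive_tool --pt "0 -3 0 0" --pt "0 -3.6 0 0" --pt "1.4 0 -1.1 0" --pt "1.4 0 -1.1 0" --pt "1.5 0 -1.2 0" --pt "0 0 0 0"

```text
clock: 12.25
position: [643.0, -127.3, 147.4]
ee_rot: [0.046, 0.704, -0.046, 0.708]
contact_force: [-4.9, 5.2, 8.7]
gripper_width: 15.1
```

Emit:
drive_tool --pt "1.5 0 -1 0" --pt "1.5 0 -1 0" --pt "1.5 0 -1 0" --pt "0 0 0 0"

```text
clock: 12.58
position: [639.7, -126.8, 142.5]
ee_rot: [0.046, 0.704, -0.046, 0.707]
contact_force: [-6.4, 3.9, 8.9]
gripper_width: 14.6
```

Emit:
drive_tool --pt "1.6 1 -0.9 0" --pt "1.6 0 -0.9 0" --pt "1.6 0 -0.9 0" --pt "0 0 0 0"

```text
clock: 12.92
position: [636.5, -126.2, 137.1]
ee_rot: [0.046, 0.705, -0.046, 0.707]
contact_force: [-5.5, 0.7, 7.4]
gripper_width: 14.8
```

Emit:
drive_tool --pt "1.6 0 -0.8 0" --pt "1.6 0 -0.8 0" --pt "1.7 0 -0.7 0" --pt "0 0 0 0"

```text
clock: 13.25
position: [633.9, -125.9, 131.8]
ee_rot: [0.046, 0.705, -0.046, 0.706]
contact_force: [-6.4, 1.6, 7.1]
gripper_width: 14.6
```

```bash
python3 - <<'E'
from h import *
import cv2
cv2.imwrite("pics/w4.png",arm.get_image("wrist")[:,:,::-1])
s=arm.read_state();print(s["wrist_torque"].round(2),inbay(s["position"]).round(1))
E
```

```text
[ 0.32  1.14 -0.15] [ 9.1  2.1 94.1]
```

View pics/w4.png

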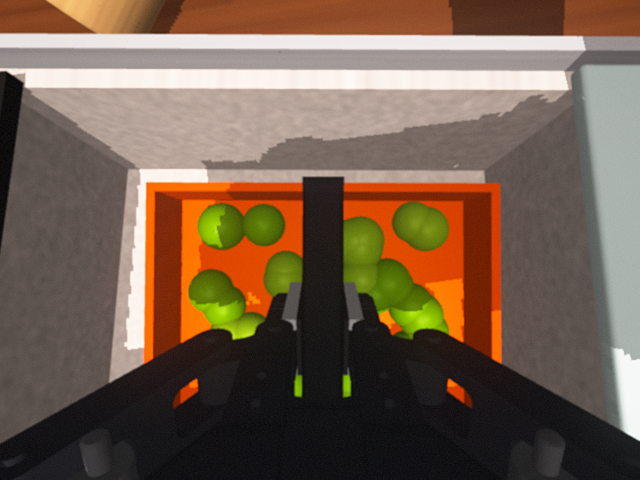

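Emit:
drive_tool --pt "1.7 0 -0.7 0" --pt "1.7 0 -0.7 0" --pt "1.7 0 -0.6 0" --pt "0 0 0 0"

```text
clock: 13.63
position: [631.7, -125.6, 126.5]
ee_rot: [0.046, 0.705, -0.046, 0.706]
contact_force: [-6.0, 1.6, 5.3]
gripper_width: 14.8
```

Emit:
drive_tool --pt "1.5 0 -0.5 0" --pt "1.5 0 -0.5 0" --pt "0 0 0 0"

```text
clock: 13.88
position: [630.9, -125.4, 123.9]
ee_rot: [0.046, 0.705, -0.046, 0.706]
contact_force: [-6.6, 0.8, 8.0]
gripper_width: 14.9
```

Emit:
drive_tool --pt "1.2 0 -0.4 0" --pt "1.2 0 -0.4 0" --pt "0 0 0 0"

```text
clock: 14.13
position: [630.4, -125.4, 122.4]
ee_rot: [0.046, 0.705, -0.046, 0.707]
contact_force: [-7.9, 1.8, 9.3]
gripper_width: 15.0
```

Emit:
drive_tool --pt "1 0 0 0" --pt "1 0 0 0" --pt "0 0 0 0"

```text
clock: 14.38
position: [630.4, -125.4, 122.3]
ee_rot: [0.046, 0.704, -0.046, 0.707]
contact_force: [-11.0, 2.2, 16.7]
gripper_width: 14.8
```

Emit:
drive_tool --pt "1 0 0.3 0" --pt "1 0 0.3 0" --pt "0 0 0 0"

```text
clock: 14.63
position: [630.4, -125.4, 122.3]
ee_rot: [0.045, 0.705, -0.046, 0.707]
contact_force: [-15.3, 5.5, 24.5]
gripper_width: 14.9
```

```bash
python3 - <<'E'
from h import *
s=arm.read_state();print(s["wrist_torque"].round(2),s["contact_force"],inbay(s["position"]).round(1))
E
```

```text
[ 1.42  3.57 -0.15] [-15.29095175   5.52111445  24.45518551] [ 1.9  2.1 86.8]
```

Emit:
drive_tool --pt "-1 0 0 0" --pt "-1 0 0 0" --pt "-1 0 0 0" --pt "0 0 0 0"

```text
clock: 14.97
position: [630.4, -125.4, 122.3]
ee_rot: [0.046, 0.705, -0.046, 0.706]
contact_force: [-10.7, 1.8, 13.7]
gripper_width: 14.8
```

Emit:
drive_tool --pt "0 0 0 0" --pt "0 0 0 0" --pt "0 0 0 0" --pt "0 0 0 0" --pt "0 0 0 0" --grip 60

```text
clock: 15.38
position: [630.9, -125.4, 118.0]
ee_rot: [0.046, 0.706, -0.046, 0.706]
contact_force: [0.1, 0.0, 0.8]
gripper_width: 60.2
```

Emit:
drive_tool --pt "-5 0 0 0" --pt "-15 0 0 0" --pt "-25 0 0 0" --pt "-30 0 0 0" --pt "-35 0 0 0" --pt "-30 0 -20 0" --pt "-30 0 -20 0" --pt "0 0 -20 0" --pt "0 0 0 0" --pt "0 0 0 0"

```text
clock: 16.22
position: [570.6, -117.4, 289.6]
ee_rot: [0.046, 0.705, -0.046, 0.706]
contact_force: [0.2, 0.7, -0.7]
gripper_width: 59.8
```

```bash
python3 - <<'E'
from h import *
import cv2,pickle
s=arm.read_state();pickle.dump(s,open("s5.pkl","wb"))
im=arm.get_image("wrist")[:,:,::-1];cv2.imwrite("pics/w5full.png",im)
cv2.imwrite("pics/w5.png",cv2.resize(im[130:400,170:490],None,fx=2.2,fy=2.2,interpolation=cv2.INTER_CUBIC))
print(s["position"],s["contact_force"])
E
```

```text
[ 570.61287669 -117.42690253  289.60142495] [ 0.21324144  0.74653661 -0.65840067]
```

View pics/w5.png

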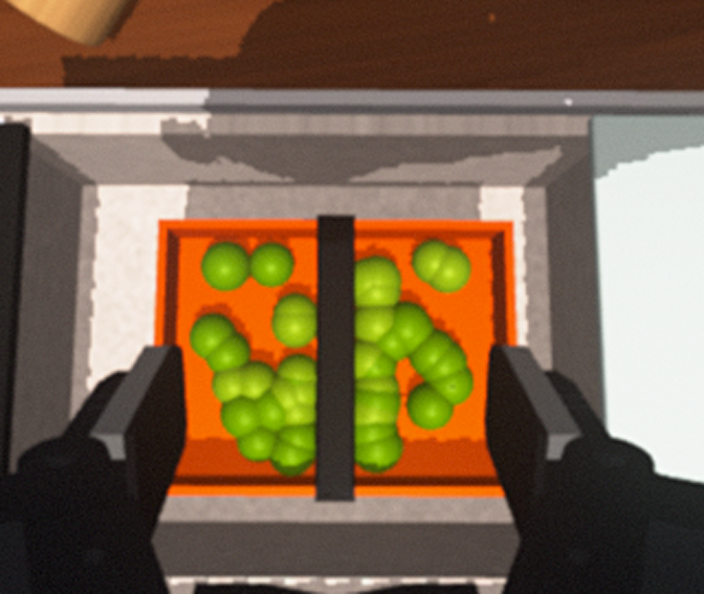

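```bash
python3 - <<'E'
from h import *
import pickle
W=cam("wrist",pickle.load(open("s5.pkl","rb")))
px=np.array([(158,220),(514,222),(317,216),(356,216),(317,499),(354,499),(250,496),(450,496)])
uv=px/2.2+[169.8,129.8]
P=np.array([(-60,-80,-15),(-60,80,-15),(-58,-8,8),(-58,8,8),(58,-8,8),(58,8,8),(60,-38,-15),(60,52,-15)],float)
B=bayR(YAW);w=np.ones((8,2));w[6:,0]=0
def f(p):
    q=P@R.from_euler('y',p[3]).as_matrix().T+p[:3]
    return (proj(W,Tp+(q-[0,0,35])@B.T)-uv)*w
for fix in (None,0):
    g=lambda p:f(p if fix is None else [*p[:3],0]).ravel()
    s=least_squares(g,[0,0,85,0]);print(s.x.round(3),s.cost.round(2))
print(f(s.x).round(1).tolist())
for z,t in((85,0),(90,-.07),(90,.07),(95,0)):
    h=least_squares(lambda p:f([p[0],p[1],z,t]).ravel(),[0,0]);print(z,t,h.x.round(2),h.cost.round(2))
E
```

```text
[ 2.868e+00  2.533e+00  8.502e+01 -6.000e-03] 2.24
[ 2.95   2.533 84.924  0.   ] 2.27
[[0.6, 0.3], [-0.8, -0.8], [-0.0, -0.2], [-0.5, -0.2], [-0.3, 0.7], [1.0, 0.7], [-0.0, -0.3], [0.0, -0.5]]
85 0 [2.95 2.53] 2.27
90 -0.07 [1.9  2.53] 7.52
90 0.07 [3.81 2.53] 13.56
95 0 [2.73 2.52] 24.8
```

```bash
python3 - <<'E'
from fit import *
x=solve("tsw");B=bayR(x[3])
t=x[:3]+B@[0,x[4],120];print(t)
plan([*t[:2],290],x[3]);plan(t,x[3]); print((B[:,1]*-x[4]).round(1))
E
```

```text
[644.92736618 102.67798812 169.06950441]
shift [ -1.4 227.9  44.7] spin 0.22 tcp [ 571.  -117.5  288.6] f [-0.3 -0.8 -0.6] w 59.9 t 16.2667
shift [119.5 227.9  44.6] spin 0.22 tcp [ 571.  -117.5  288.6] f [-0.3 -0.8 -0.6] w 59.9 t 16.2667
[ -32.2 -238.3   -0. ]
```

Emit:
drive_tool --pt "0 0 0 0" --grip 45

```text
clock: 16.35
position: [571.3, -117.5, 287.6]
ee_rot: [0.046, 0.706, -0.046, 0.705]
contact_force: [0.1, -0.4, -0.2]
gripper_width: 49.3
```

Handle target is at (645, 103, ~169); moving over and descending with the jaws straddling it.

Emit:
drive_tool --pt "0 30 6 0" --pt "0 33 6.5 0" --pt "0 33 6.5 0" --pt "0 33 6.5 0" --pt "0 33 6.5 0" --pt "0 33 6.5 0" --pt "0 33 6 0" --pt "0 0 0 0" --pt "0 0 0 0"

```text
clock: 17.1
position: [645.5, 104.6, 285.9]
ee_rot: [0.045, 0.707, -0.046, 0.705]
contact_force: [-1.0, -1.4, 0.9]
gripper_width: 45.2
```

```bash
python3 - <<'E'
from h import *
import cv2
plan([644.9,102.7,169],-.13)
cv2.imwrite("pics/w6.png",arm.get_image("wrist")[:,:,::-1])
E
```

```text
shift [116.9  -1.7   0. ] spin 0.12 tcp [645.5 104.6 285.9] f [-1.  -1.4  0.9] w 45.2 t 17.1
```

View pics/w6.png

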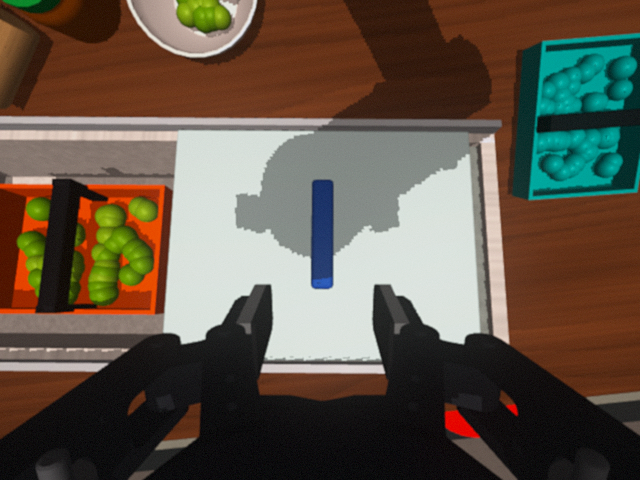

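Emit:
drive_tool --pt "25 0 0 0" --pt "30 0 0 0" --pt "25 0 0 0" --pt "15 0 0 0" --pt "10 0 0 0" --pt "5 0 0 0" --pt "4 0 0 0" --pt "0 0 0 0"

```text
clock: 17.82
position: [645.1, 102.3, 174.5]
ee_rot: [0.046, 0.706, -0.046, 0.706]
contact_force: [0.2, -0.2, 0.9]
gripper_width: 45.0
```

Emit:
drive_tool --pt "0 -5 0 0" --pt "0 -5 0 0" --pt "0 -5 0 0" --pt "0 -5 0 0" --pt "0 -5 0 0" --pt "0 -5 0 0" --pt "0 0 0 0"

```text
clock: 18.4
position: [641.5, 73.8, 175.6]
ee_rot: [0.047, 0.705, -0.045, 0.707]
contact_force: [-0.1, 3.8, 1.7]
gripper_width: 44.9
```

Emit:
drive_tool --pt "2 -8 0 0" --pt "1 -12 0 0" --pt "0 -14 0 0" --pt "0 -14 0 0" --pt "0 -14 0 0" --pt "0 -14 0 0" --pt "0 -14 0 0" --pt "0 -14 0 0" --pt "0 -12 0 0" --pt "0 -8 0 0"

```text
clock: 19.23
position: [626.0, -49.4, 173.3]
ee_rot: [0.047, 0.704, -0.045, 0.707]
contact_force: [0.0, 7.8, 5.1]
gripper_width: 44.8
```

Emit:
drive_tool --pt "0 -10 0 0" --pt "0 -12 0 0" --pt "0 -12 0 0" --pt "0 -12 0 0" --pt "0 -12 0 0" --pt "0 -8 0 0" --pt "0 -6 0 0" --pt "0 -4 0 0" --pt "0 0 0 0"

```text
clock: 19.98
position: [615.7, -125.4, 172.9]
ee_rot: [0.046, 0.704, -0.046, 0.707]
contact_force: [1.4, 2.1, 2.1]
gripper_width: 44.8
```

Emit:
drive_tool --pt "0 -4 0 0" --pt "0 -4 0 0" --pt "0 -4 0 0" --pt "0 -3 0 0" --pt "0 0 0 0"

```text
clock: 20.4
position: [613.8, -139.8, 172.5]
ee_rot: [0.046, 0.705, -0.046, 0.707]
contact_force: [1.7, 4.5, 2.7]
gripper_width: 45.0
```

Emit:
drive_tool --pt "0 -2 0 0" --pt "0 -2 0 0" --pt "0 -2 0 0" --pt "0 0 0 0"

```text
clock: 20.73
position: [613.1, -145.2, 172.4]
ee_rot: [0.046, 0.705, -0.046, 0.707]
contact_force: [0.5, 6.5, 3.9]
gripper_width: 45.2
```

Emit:
drive_tool --pt "0 -2 0 0" --pt "0 -2 0 0" --pt "0 0 0 0"

```text
clock: 20.98
position: [612.7, -148.3, 172.3]
ee_rot: [0.047, 0.705, -0.045, 0.707]
contact_force: [0.5, 9.1, 3.0]
gripper_width: 45.0
```

Emit:
drive_tool --pt "0 -2 0 0" --pt "0 -2 0 0" --pt "0 0 0 0"

```text
clock: 21.23
position: [612.7, -148.5, 172.2]
ee_rot: [0.048, 0.704, -0.043, 0.707]
contact_force: [1.2, 22.4, 5.7]
gripper_width: 45.1
```

Emit:
drive_tool --pt "0 -1 0 0" --pt "0 0 0 0" --pt "0 0 0 0" --pt "0 4 0 0" --pt "0 7 0 0" --pt "0 7 0 0" --pt "0 2 0 0" --pt "0 0 0 0"

```text
clock: 21.9
position: [613.2, -135.3, 170.9]
ee_rot: [0.046, 0.706, -0.046, 0.705]
contact_force: [-0.8, 0.2, -0.1]
gripper_width: 44.6
```

Emit:
drive_tool --pt "-10 0 0 0" --pt "-25 0 0 0" --pt "-35 0 0 0" --pt "-35 0 0 0" --pt "-25 0 -20 0" --pt "-20 0 -20 0" --pt "0 0 0 0" --pt "0 0 0 0"

```text
clock: 22.57
position: [573.7, -130.7, 324.2]
ee_rot: [0.046, 0.704, -0.046, 0.707]
contact_force: [0.4, -0.3, -1.3]
gripper_width: 45.1
```

```bash
python3 - <<'E'
from h import *
import cv2
a=arm.get_image("wrist")[:,:,::-1];b=arm.get_image("top")[:,:,::-1]
a=cv2.resize(a,(480,360));b=cv2.resize(b[90:330,230:550],(480,360))
cv2.imwrite("pics/end.png",cv2.resize(cv2.vconcat([a,b]),(400,600)))
print(arm.read_state()["position"],arm.read_state()["contact_force"])
E
```

```text
[ 573.65126266 -130.34773341  320.88487431] [ 0.15249094  1.09706039 -1.31493336]
```

View pics/end.png

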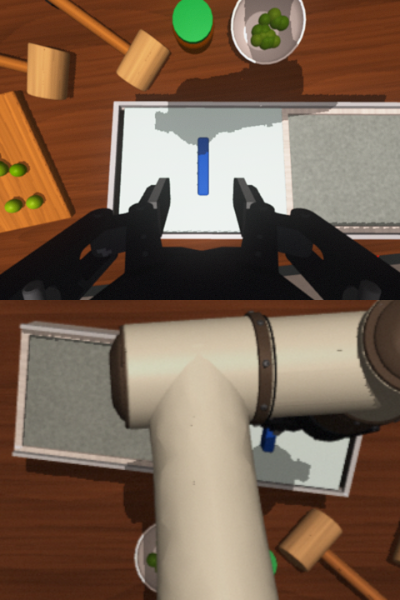

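```bash
python3 -c "
from bench import arm
print(arm.job_done())"
```

```text
the job is handed in; nothing more can be done
None
```

The tray of plums is stacked in the case with its lugs home, the door is shut against its stop, and I handed the job in at about 22.6 s. `job_done()` gives no verdict, so success rests on the checks below.

- **Tray:** The tool cannot tilt, so I hooked the far lugs into their sockets first. A sideways touch test confirmed they were caught. I then let the tray swing down in the grip along an arc until it stopped solidly. The highest force I read was about 29 N, against a 100 N limit. After release, a fit to the wrist picture put the bar at z ≈ 85 mm in the bay with a tilt of about 0.006 rad.
- **Door:** I pushed the handle with the open jaws at no more than about 0.17 m/s. In the last millimetres the force rose to 22 N with no further movement, which is the hard stop. The last wrist picture shows the door against the black seal strip.
- **At hand-in:** The gripper was clear of everything. The mallet, bowl and jar were not touched, and the pictures show no movement, though I did not measure their positions again.
- **Disagreement:** The camera fits for the bay differed by up to 7 mm along the track and 4 mm in height. I settled the final fit by touch instead. By those fits the tray sits about 12 to 13 mm from the bay's middle in y (limit 16 mm) and about 3 mm in x, both within limits but with little room in y. The 12 to 13 mm also comes out at or just past the 12 mm offset the task allows for the lower tray, so it may be slightly overestimated.

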